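Stack levelling pads in a dryer foot tray, pressing each one flat

ROBOT

A 6-joint arm with a two-finger parallel gripper is mounted at the origin on the work surface. World frame = base frame: x ahead of the robot, y to its left, z up, the work surface at z = 0. Lengths are in m, angles in rad, forces in N, time in s.
With the tool pointing down it reaches from about 0.35 to 0.85 m from the base axis. Payload 8.1 kg.
Tool frame: the origin (TCP) lies midway between the tips of the shut fingers; the grasp point (between the pads) lies 19 mm behind it; z points along the fingers, y is the line along which they close (so a half turn about z gives the same grasp; the last joint's range is limited). The gripper opens to 85 mm and grips with 20 to 120 N. Pads are 22 mm wide; open, the fingers measure 114 mm over their backs; the gripper's body (76 mm by 85 mm) begins 54 mm behind the grasp point. The pads swing forward as they close: fully open they stand 13 mm farther back than shut.
Start: joints at [1.127, 0.13, 1.488, -0, 1.523, -0.085], TCP at [0.211, 0.562, 0.196] pointing down, gripper open.
Joint ranges: [-2.96, 2.96], [-0.89, 2.26], [0.02, 2.5], [-1.34, 4.48], [0, 2.73], [-2.66, 2.66]. Speed limits (rad/s): [2.39, 2.39, 2.79, 3.14, 3.14, 3.14].

INTERFACE

Orientations are given as a unit quaternion [x, y, z, w].
In Python, from workcell import bot gives the robot as it stands. The module is installed in compiled form; this text tells all that it offers.
- The arm moves only by the tool servo_tool, never from a script. Its argument "commands" is a list of rows, each a list of 6 numbers: the shift along the tool's x, y, z normalised to -1 to 1, where 1 is 10 cm, then the turn, a rotation vector about the tool's x, y, z normalised to -1 to 1, where 1 is 45 degrees. In form: [[tx, ty, tz, wx, wy, wz], ...]. A call has 1 to 20 rows; each row is the pose to reach, as a shift and turn from the pose commanded when the call began, along the tool's axes at that moment; what a row does not reach only later rows make up. A row lasts 1/8 s, in which the tool goes at most 62.5 mm and 10.7 degrees, less where a joint would pass 70% of its speed; a pose out of reach is approached as far as the arm can. A call with a number of a shift or a turn outside -1 to 1 is refused whole. A call with a gripper value outside its range is refused whole. "fingers" is the opening, from -1 (shut) to 1 (fully open), set as the call begins (left out, the last holds). The fingers move at their own pace and stop on an object; "force" is the grip in N (left out, the last holds). Time passes only in rows, so rows that repeat a pose let the fingers close. It gives the time, the measured TCP pose, the force, the opening and the grip force at its end, in the units of the state.
- bot.get_state(): the state, without advancing time (a new reading comes with each control period).
- bot.read_camera(name): name is "scene" or "top" or "wrist"; returns (picture, depth): 400x640x3 uint8, red, green, blue; 400x640 float32, m along the optical axis (not along the pixel's ray), 0 where there is no reading.
- bot.camera_params(name): a dict with "mtx" (3x3 intrinsics, pixels), "R" (3x3) and "t" (3): a world point X has camera coordinates R X + t. Camera axes: x right, y down, z forward; pixel columns grow to the right and rows downward; lengths in m; the calibration is good to about 2 mm. The wrist camera is an equidistant fisheye: a pixel r from the principal point sees the ray r / f radians off the axis. A picture is of the moment at which its call begins: read the wrist's pose just before it. camera_params takes no time and is no camera call; for the wrist camera it gives the pose at the moment of the call.
- bot.job_done(): hands the job in; it is judged then, once.
Trained networks look in the newest picture that a camera, given by its name, has taken for a name from the list of things; names that differ only in an ending like _2 or _b are one class to them, and where a whole thing is asked for, a point or a joint stands for the part that bears it (a point fixed in the world has none). Each returns a list of dicts, best first, with "confidence" (0 to 1); they miss things now and then, are a little off and sometimes report something else, mostly with a low value. They report only what shows in the picture. A call takes as long as a camera call.
- bot.outline_of(query, camera): "region" (400x640 bool, what is visible of it) and "box" ([centre column, centre row, width, height] in pixels, round what is visible of it).
The state is a dict: "clock": time; "joint_positions": joint angles; "qd": joint speeds; "tau": joint torques, N m; "position": TCP position; "ee_rot": TCP orientation; "ft_force": force on the tool from outside, world axes, zero at the start; "wrist_torque": the same for the moment, N m; "width": finger opening in m; "finger_force": force on a finger pad.
Only numpy, scipy, OpenCV 4.12 (cv2) and the standard library are available. Lean on these libraries where they do the work, as an engineer would, in place of code of your own. Each camera call takes 0.05 s, during which the arm holds its last target. There are 200 camera calls.

TASK

Build up the levelling stack for the dryer's foot: lay the wide rubber pad in the middle of the steel foot tray, lengthwise between its two lips, let go, and press on its middle from above with the fingertips until its stud gives and it lies flat. Only then lay the narrow pad centrally and lengthwise on top of it, let go, and press that one flat in the same way. Set down and press gently, and leave the other things on the counter where they are.

Things in the scene. Friction and masses are not known exactly. Their poses are not given: they have to be found in the camera images.
- tray: fixed steel foot tray, 128 mm (its x) by 90 mm (its y): a lip along each x end, 24 mm high above the table, 112 mm between the lips; the two y sides are open. Its floor plate stands on rubber springs, top 16 mm above the table when empty. Origin at the centre of the tray's underside on the table.
- tray_floor (a joint): the tray's sprung floor plate: 0 = up (top 16 mm above the table), grows to 0.009 m as it is pressed down; 2 N per mm, so both pads' weight sinks it about 1 mm; it comes back up when let go
- wide_pad: the wide pad: 96 mm long (its x), 60 mm wide (its y), 16 mm thick plain grey rubber pad, about 130 g, flat top with a small round black mark in the middle. Origin at the centre of its underside, z up. It starts in cradle_a, along it, underside 14 mm above the table; best gripped across its width at mid-length. It may be on the left or the right.
- narrow_pad: the narrow pad: 70 mm long (its x), 44 mm wide (its y), 16 mm thick plain grey rubber pad, about 70 g, flat top with a small round black mark in the middle. Origin at the centre of its underside, z up. It starts in cradle_b, along it, underside 14 mm above the table; best gripped across its width at mid-length. It may be on the left or the right.
- cradle_a: fixed white cradle in which the wide pad starts: 112 mm (its x) by 76 mm; 2 mm floor with two 14 mm high rails across its x ends, 44 mm clear between them, so fingers fit down beside the pad's middle. Origin under its centre.
- cradle_b: fixed white cradle in which the narrow pad starts: 112 mm (its x) by 76 mm; 2 mm floor with two 14 mm high rails across its x ends, 44 mm clear between them, so fingers fit down beside the pad's middle. Origin under its centre.
- wide_stud (a joint): stiff stud, 24 mm across, in the middle of the wide pad's underside: 0 = sticks out 4 mm (the pad stands 4 mm proud on it and may rock), 0.004 = pushed in flush, the pad lies flat. The pad's own weight does not push it in; a downward push of about 3 to 4 N on the middle of the pad's top does, and it then stays in.
- narrow_stud (a joint): stiff stud, 24 mm across, in the middle of the narrow pad's underside: 0 = sticks out 4 mm (the pad stands 4 mm proud on it and may rock), 0.004 = pushed in flush, the pad lies flat. The pad's own weight does not push it in; a downward push of about 3 to 4 N on the middle of the pad's top does, and it then stays in.
- level: bystander: spirit level, 240 x 22 x 48 mm aluminium bar standing on edge; origin under its centre, x along it
- wrench: bystander: steel open-ended spanner 130 mm long, 8 mm thick, lying flat; origin under its middle
- screwdriver: bystander: black-handled screwdriver, 200 mm long, 26 mm thick, lying; origin under its middle
- brush: bystander: lint brush with wooden handle, 200 mm long, 20 mm thick, lying; origin under its middle
- cup: bystander: white measuring cup, 60 mm across, 55 mm tall; origin under its centre
- peg: bystander: wooden clothes peg, 74 mm long, 11 mm tall, lying; origin under its middle

How it is judged:
By the outcome, as a careful person would: the job done as asked, in the order asked, and still so for the second after the job is handed in, with the robot touching nothing.
It also fails if it takes over 64 s, if anything falls off the work surface, if the arm or the gripper's body presses on something with over 40 N, if the wrist force passes 120 N, or if a joint passes its speed limit or range.

## Working session

There is one attempt and no reset: what is moved stays moved. The work goes in short steps, Python scripts to look and compute and a tool call to move; the robot and the scene stay as the last step left them, time stands still between calls to the robot, and variables do not carry over. Pictures are saved under pics/ and viewed, at most 10 in all, crops included, and the job is handed in when it is done.

Besides the shell and the picture viewer there is one more tool, called after ">>>" as name([rows], argument=value, ...), one row to a line, values as JSON. servo_tool: Moves the arm, as the interface text tells. Its arguments: {"type":"object","properties":{"commands":{"type":"array"},"fingers":{"type":"number"},"force":{"type":"number"}},"required":["commands"]}

```bash
mkdir -p pics
cat > h.py <<'E'
import numpy as np, cv2
from workcell import bot
def pts(cam, depth, mask, P):
    v,u=np.nonzero(mask&(depth>0)); z=depth[v,u]
    K=P['mtx']; c=np.c_[(u-K[0,2])/K[0,0]*z,(v-K[1,2])/K[1,1]*z,z]
    return (c-P['t'])@P['R']
E
python3 - <<'E'
from h import *
s=bot.get_state(); print(s)
P=bot.camera_params('top'); im,d=bot.read_camera('top'); cv2.imwrite('pics/top.png',im[:,:,::-1]); print(P)
for q in ['tray','wide_pad','narrow_pad','cradle_a','level','wrench','screwdriver','brush','cup','peg']:
    for o in bot.outline_of(q,'top')[:3]:
        X=pts('top',d,o['region'],P)
        if len(X)<10: print(q,o['confidence'],o['box'],len(X));continue
        zt=np.percentile(X[:,2],90); Y=X[X[:,2]>zt-.005]
        r=cv2.minAreaRect((Y[:,:2]*1000).astype(np.float32))
        print(q,round(o['confidence'],2),np.round(o['box']),len(X),'ztop',zt.round(4),'mm',np.round(r[0],1),np.round(r[1],1),round(r[2],1))
E
```

```text
{'clock': 0.0, 'joint_positions': array([ 1.12661073e+00,  1.31169474e-01,  1.48929422e+00,  2.67312846e-05,
        1.52301908e+00, -8.54014087e-02]), 'qd': array([ 1.00923874e-04,  8.93298253e-04,  4.77572650e-04,  1.42932958e-03,
       -1.61628843e-03, -4.72553976e-05]), 'tau': array([ 4.77439644e-04, -5.69386768e+01, -5.00558925e+01, -8.68413872e-05,
        1.44804135e-02, -2.75316989e-05]), 'position': array([0.21038035, 0.56123622, 0.19523134]), 'ee_rot': array([ 1.78432018e-01,  9.83951788e-01, -9.08628945e-04, -2.60216478e-04]), 'ft_force': array([-0.82957166, -0.28957934,  1.24251805]), 'wrist_torque': array([ 0.00790504, -0.02316138, -0.03684203]), 'finger_force': 0.0, 'width': 0.08527332695720644}
{'mtx': array([[496.97142219,   0.        , 320.56553585],
       [  0.        , 496.97142219, 206.9454147 ],
       [  0.        ,   0.        ,   1.        ]]), 'R': array([[ 0.01555099, -0.99987792,  0.00152349],
       [-0.97596164, -0.01551026, -0.21738976],
       [ 0.21738685,  0.00189376, -0.97608369]]), 't': array([-0.0135329 ,  0.56167707,  0.93029041])}
tray 0.79 [34
[... 234 characters left out ...]
.2 69.9] 69.8
cradle_a 0.8 [444. 251.  48.  63.] 1236 ztop 0.0148 mm [ 489.6 -258.3] [ 66.5 112.1] 70.3
cradle_a 0.78 [173. 239.  38.  57.] 474 ztop 0.0138 mm [499.7 303.9] [109.8  65.6] 3.0
level 0.92 [318. 129.  16. 113.] 1183 ztop 0.0489 mm [746.9   6.5] [ 22.3 242.9] 89.4
wrench 0.61 [306. 288.  24.  64.] 658 ztop 0.0082 mm [406.4  25.2] [ 37.8 129. ] 83.5
screwdriver 0.8 [173. 140.  76.  50.] 634 ztop 0.0245 mm [739.4 360.3] [101.6  22.3] 60.7
brush 0.75 [445. 157.  87.  52.] 1332 ztop 0.0197 mm [ 691.7 -270.1] [ 41. 200.] 27.7
cup 0.77 [396. 307.  30.  33.] 759 ztop 0.0535 mm [ 370.6 -155.2] [57.  57.9] 1.0
peg 0.5 [243. 157.  23.  27.] 106 ztop 0.0121 mm [683.5 162.1] [70.8 14.4] 32.0
```

View pics/top.png

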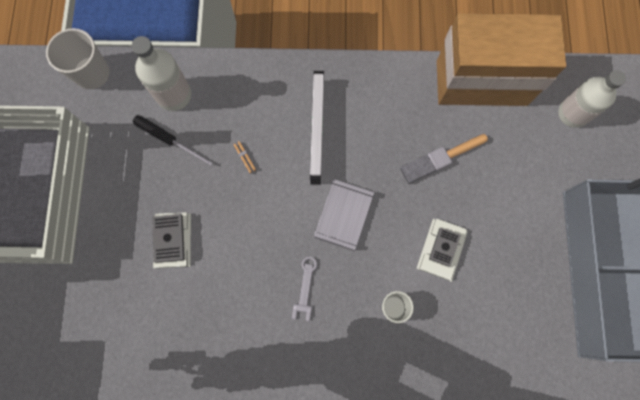

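The top view shows the wide pad on the left at about (167,238), the narrow pad on the right at (446,246), and the tray between them at (344,216). Its lips are at the top and bottom edges. The network detections match the picture. Next I move over the wide pad.

>>> servo_tool([
  [-0.9,-0.34,0,0,0,0],
  [-0.9,-0.34,0,0,0,0],
], fingers=1, force=25)

```text
clock: 0.8
position: [0.2843, 0.4971, 0.1963]
ee_rot: [0.178, 0.984, -0.0, 0.0]
ft_force: [0.3, 0.4, 0.7]
width: 0.0851
finger_force: 0.0
```

>>> servo_tool([
  [-0.9,-0.34,0,0,0,0],
  [-0.9,-0.34,0,0,0,0],
])

```text
clock: 1.05
position: [0.3572, 0.4331, 0.1965]
ee_rot: [0.179, 0.984, -0.0, 0.0]
ft_force: [0.5, 0.8, -0.1]
width: 0.0852
finger_force: 0.0
```

>>> servo_tool([
  [-0.9,-0.34,0,0,0,0],
  [-0.9,-0.34,0,0,0,0],
])

```text
clock: 1.3
position: [0.4295, 0.3695, 0.1965]
ee_rot: [0.179, 0.984, -0.0, 0.0]
ft_force: [-0.3, 0.6, 0.2]
width: 0.0854
finger_force: 0.0
```

>>> servo_tool([
  [-0.9,-0.34,0.2,0,0,-0.57],
  [-0.9,-0.34,0.2,0,0,-0.57],
  [-0.9,-0.34,0.2,0,0,-0.57],
  [-0.9,-0.34,0.2,0,0,-0.57],
  [-0.9,-0.34,0.2,0,0,-0.57],
])

```text
clock: 1.92
position: [0.4998, 0.3084, 0.1765]
ee_rot: [-0.044, 0.999, 0.0, 0.0]
ft_force: [-0.3, -0.4, -0.0]
width: 0.0854
finger_force: 0.0
```

```bash
cat >> h.py <<'E'
from scipy.spatial.transform import Rotation as Ro
def wpts(depth, mask, P):
    v,u=np.nonzero(mask&(depth>0)); z=depth[v,u]; K=P['mtx']
    a=(u-K[0,2])/K[0,0]; b=(v-K[1,2])/K[1,1]; r=np.hypot(a,b)+1e-9
    k=np.tan(r)/r
    return (np.c_[a*k*z,b*k*z,z]-P['t'])@P['R']
def rect(X,tol=.004):
    zt=np.median(np.sort(X[:,2])[len(X)//2:]); Y=X[abs(X[:,2]-zt)<tol]
    # drop stray points
    m=np.median(Y[:,:2],0); Y=Y[np.linalg.norm(Y[:,:2]-m,axis=1)<.085]
    r=cv2.minAreaRect((Y[:,:2]*1000).astype(np.float32)); a=r[2] if r[1][0]>r[1][1] else r[2]-90
    return 'ztop %.1f c %.1f %.1f size %.1f %.1f long@%.1f mean %s n%d'%(zt*1e3,*r[0],*r[1],a,np.round(Y[:,:2].mean(0)*1e3,1),len(Y))
def state():
    s=bot.get_state(); R=Ro.from_quat(s['ee_rot']); M=R.as_matrix()
    print('t',round(s['clock'],2),'p',np.round(s['position']*1e3,1),'yaxis',np.degrees(np.arctan2(M[1,1],M[0,1])).round(2),'z',M[:,2].round(4),'F',s['ft_force'].round(2),'w',round(s['width']*1e3,1),'gf',round(s['finger_force'],1))
    return s,M
def delta(x,y,z,ydir=None):
    "mm, deg of closing line; prints the row"
    s,M=state(); d=M.T@(np.array([x,y,z])/1e3-s['position'])/.1
    if ydir is None: w=0*d
    else:
        c=min([ydir,ydir+180,ydir-180],key=lambda q:abs(q-np.degrees(np.arctan2(M[1,1],M[0,1]))))
        c=np.radians(c);T=np.array([[np.sin(c),np.cos(c),0],[-np.cos(c),np.sin(c),0],[0,0,-1]])
        w=Ro.from_matrix(M.T@T).as_rotvec()/np.radians(45)
    print('row',d.round(3),w.round(3))
E
python3 - <<'E'
from h import *
delta(502,307,150,95)
P=bot.camera_params('wrist'); im,d=bot.read_camera('wrist'); cv2.imwrite('pics/w1.png',im[:,:,::-1])
for q in ['wide_pad','cradle_a']:
    for o in bot.outline_of(q,'wrist')[:2]:
        print(q,o['confidence'],np.round(o['box']),rect(wpts(d,o['region'],P)))
E
```

```text
t 1.93 p [499.8 308.4 176.5] yaxis 95.01 z [ 3.e-04  3.e-04 -1.e+00] F [-0.3  -0.4  -0.03] w 85.4 gf 0.0Traceback (most recent call last):
  File "<stdin>", line 2, in <module>
  File "h.py", line 30, in delta
    w=Ro.from_matrix(M.T@T).as_rotvec()/np.radians(45)
      ~~~~~~~~~~~~~~^^^^^^^
  File "scipy/spatial/transform/_rotation.pyx", line 1143, in scipy.spatial.transform._rotation.Rotation.from_matrix
ValueError: Non-positive determinant (left-handed or null coordinate frame) in rotation matrix 0: [[-9.99999938e-01 -1.72389002e-04  3.06652339e-04]
 [-1.72458930e-04  9.99999959e-01 -2.28023999e-04]
 [ 3.06613018e-04  2.28076870e-04  9.99999927e-01]].
```

```bash
sed -i 's/\[\[np.sin(c),np.cos(c),0\],\[-np.cos(c),np.sin(c),0\]/[[-np.sin(c),np.cos(c),0],[np.cos(c),np.sin(c),0]/' h.py
python3 - <<'E'
from h import *
delta(502,307,150,95)
P=bot.camera_params('wrist'); im,d=bot.read_camera('wrist'); cv2.imwrite('pics/w1.png',im[:,:,::-1])
for q in ['wide_pad','cradle_a','tray']:
    for o in bot.outline_of(q,'wrist')[:2]:
        print(q,o['confidence'],np.round(o['box']),rect(wpts(d,o['region'],P)))
E
```

```text
t 1.93 p [499.8 308.4 176.5] yaxis 95.01 z [ 3.e-04  3.e-04 -1.e+00] F [-0.3  -0.4  -0.03] w 85.4 gf 0.0
row [-0.02  -0.016  0.265] [0. 0. 0.]
wide_pad 0.64 [323. 176.  57.  86.] ztop 31.2 c 502.0 308.2 size 95.7 60.9 long@6.7 mean [500.1 308.3] n4707
wide_pad 0.56 [324. 169.  70.  98.] ztop 14.8 c 489.3 306.1 size 88.2 66.3 long@3.5 mean [456.3 301.4] n630
cradle_a 0.84 [325. 171.  70.  98.] ztop 14.8 c 489.3 306.1 size 88.2 66.3 long@3.5 mean [456.5 301.3] n620
cradle_a 0.68 [ 13. 148.  21.  73.] ztop 14.3 c 489.7 -250.5 size 61.8 109.4 long@-16.0 mean [ 476.  -236.4] n392
tray 0.76 [ 82. 196.  58.  98.] ztop 17.4 c 558.0 -50.7 size 91.3 127.9 long@-18.1 mean [558.6 -47.7] n2946
```

View pics/w1.png

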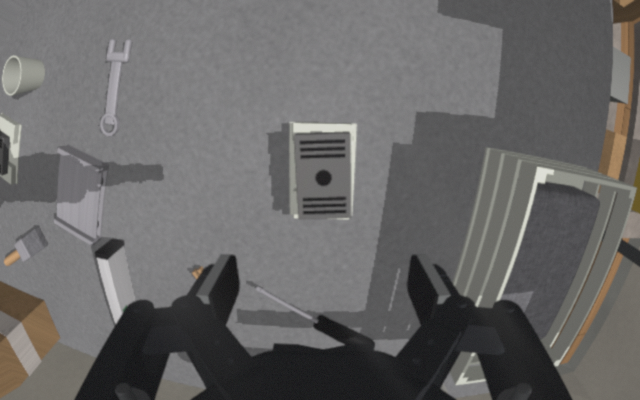

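The wrist view shows the wide pad's mark at about (323,177), with the pad turned slightly in its cradle. That puts it at (502, 308) mm, at about 6.7°. Descending.

>>> servo_tool([
  [-0.01,-0.005,0.5,0,0,-0.04],
  [-0.01,-0.005,0.95,0,0,-0.04],
  [-0.01,-0.005,0.95,0,0,-0.04],
])

```text
clock: 2.5
position: [0.4974, 0.3062, 0.077]
ee_rot: [-0.06, 0.998, -0.002, -0.004]
ft_force: [-0.2, 0.0, 0.3]
width: 0.0855
finger_force: 0.0
```

>>> servo_tool([
  [-0.01,-0.003,0.35,0,0,0],
  [-0.01,-0.003,0.6,0,0,0],
  [-0.01,-0.003,0.71,0,0,0],
  [-0.01,-0.003,0.71,0,0,0],
])

```text
clock: 3.0
position: [0.5025, 0.3078, 0.0113]
ee_rot: [-0.06, 0.998, 0.0, 0.0]
ft_force: [0.6, -0.1, 0.3]
width: 0.0852
finger_force: 0.0
```

>>> servo_tool([
  [0,0,0,0,0,0],
  [0,0,0,0,0,0],
  [0,0,0,0,0,0],
  [0,0,0,0,0,0],
  [0,0,0,0,0,0],
  [0,0,0,0,0,0],
], fingers=-1, force=25)

```text
clock: 3.75
position: [0.502, 0.3074, 0.0102]
ee_rot: [-0.06, 0.998, -0.0, -0.0]
ft_force: [-0.0, 0.0, 0.8]
width: -0.0
finger_force: 0.0
```

Run:
```python
from h import *
state()
```

```text
t 3.75 p [502.  307.4  10.2] yaxis 96.89 z [-1.e-04 -1.e-04 -1.e+00] F [-0.04  0.01  0.77] w -0.0 gf 0.0
```

Run:
```python
from h import *
im,d=bot.read_camera('wrist'); a=im[:,:,::-1]
im,d=bot.read_camera('scene'); b=im[:,:,::-1]
cv2.imwrite('pics/m.png',cv2.resize(np.vstack([a[60:360],b]),(512,560)))
P=bot.camera_params('scene')
for q in ['wide_pad']:
    for o in bot.outline_of(q,'scene')[:2]:
        print(o['confidence'],o['box'],rect(pts('',d,o['region'],P)))
```

```text
0.55 [435.9, 295.4, 57.5, 43.6] ztop 30.6 c 504.8 309.1 size 96.9 60.5 long@6.6 mean [515.7 314.9] n1008
0.38 [311.1, 289.1, 18.6, 30.3] ztop 10.9 c 686.5 165.0 size 73.5 15.7 long@30.8 mean [688.3 166.4] n196
```

View pics/m.png

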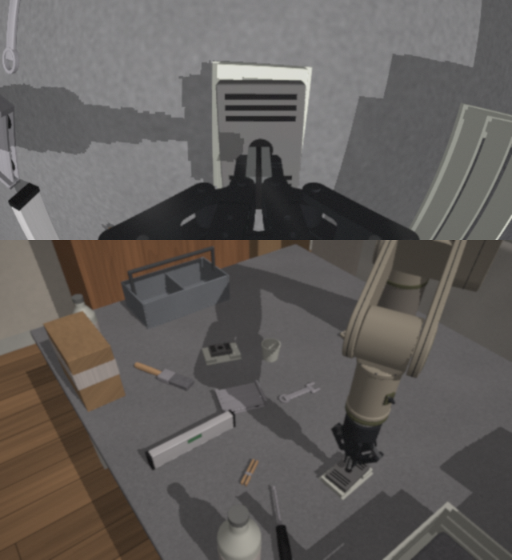

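Run:
```python
from h import *
state()
P=bot.camera_params('wrist'); im,d=bot.read_camera('wrist')
print('cam pos',-P['R'].T@P['t'],P['mtx'][0],P['mtx'][1])
X=wpts(d,np.ones(d.shape,bool),P)*1e3
s=bot.get_state(); c=s['position'][:2]*1e3
v,u=np.nonzero(d>0)
# crop rows/cols around the tips: profile down centre columns
for col in (316,322,328,334):
    for row in range(150,300,12):
        m=(v==row)&(u==col)
        if m.any(): print(col,row,(X[m][0]-[*c,0]).round(0),end=' | ')
    print()
cv2.imwrite('pics/w2.png',cv2.resize(im[130:330,220:430,::-1],None,fx=2.6,fy=2.6))
```

```text
t 3.9 p [502.  307.5  10.3] yaxis 96.89 z [-0.e+00 -1.e-04 -1.e+00] F [ 0.76 -0.18 -0.24] w -0.0 gf 0.0
cam pos [0.42186042 0.29705635 0.18861321] [309.70691629   0.         322.94697519] [  0.         309.70691629 198.12500408]
316 150 [-51. -11.  15.] | 316 162 [-46. -10.  24.] | 316 174 [-41.  -9.  29.] | 316 186 [-35.  -9.  31.] | 316 198 [-29.  -8.  32.] | 316 210 [-21.  -7.  30.] | 316 222 [-14.  -6.  31.] | 316 234 [-7. -5. 31.] | 316 246 [-10.  -5.  52.] | 316 258 [-11.  -5.  66.] | 316 270 [-11.  -5.  76.] | 316 282 [-10.  -5.  84.] | 316 294 [-12.  -5.  94.] | 
322 150 [-52.  -7.  14.] | 322 162 [-47.  -7.  24.] | 322 174 [-42.  -6.  32.] | 322 186 [-35.  -5.  31.] | 322 198 [-29.  -5.  32.] | 322 210 [-22.  -4.  32.] | 322 222 [-14.  -3.  31.] | 322 234 [-7. -2. 31.] | 322 246 [-11.  -2.  52.] | 322 258 [-11.  -2.  64.] | 322 270 [-11.  -2.  75.] | 322 282 [-11.  -2.  84.] | 322 294 [-5. -2. 85.] | 
328 150 [-52.  -4.  15.] | 328 162 [-47.  -4.  25.] | 328 174 [-42.  -3.  31.] | 328 186 [-35.  -2.  30.] | 328 198 [-29.  -1.  31.] | 328 210 [-22.  -1.  30.] | 328 222 [-15.   0.  31.] | 328 234 [-8.  1. 31.] | 328 246 [-11.   0.  53.] | 328 258 [-11.   0.  65.] | 328 270 [-11.   0.  74.] | 328 282 [-10.   0.  83.] | 328 294 [-11.  -0.  92.] | 
334 150 [-52.  -1.  15.] | 334 162 [-47.  -0.  24.] | 334 174 [-42.   0.  30.] | 334 186 [-35.   1.  29.] | 334 198 [-30.   2.  32.] | 334 210 [-23.   3.  32.] | 334 222 [-15.   4.  30.] | 334 234 [-8.  5. 31.] | 334 246 [-12.   3.  53.] | 334 258 [-12.   3.  65.] | 334 270 [-12.   2.  76.] | 334 282 [-13.   2.  86.] | 334 294 [-12.   2.  94.] |
```

View pics/w2.png

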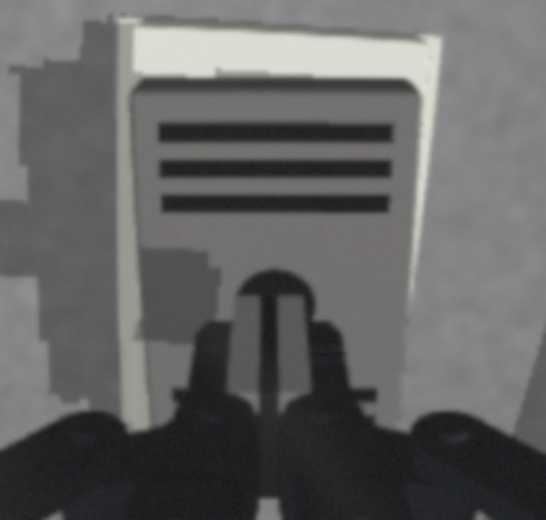

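The fingers closed in free air. In the wrist close-up the shut tips, at about (268,295), sit roughly 15 mm above the pad, which hasn't moved. By depth the tips are at z≈46 mm, while the reported TCP z is 10 mm, so the real tips are about 36 mm higher than reported. I'll reopen and go down in steps, watching the force.

>>> servo_tool([
  [0,0,0,0,0,0],
  [0,0,0,0,0,0],
  [0,0,0,0,0,0],
  [0,0,0,0,0,0],
  [0,0,0,0,0,0],
], fingers=1)

```text
clock: 4.58
position: [0.5021, 0.3075, 0.0103]
ee_rot: [-0.06, 0.998, 0.0, 0.0]
ft_force: [0.7, -0.6, 0.6]
width: 0.0855
finger_force: 0.0
```

>>> servo_tool([
  [0,0,0.1,0,0,0],
  [0,0,0.2,0,0,0],
  [0,0,0.2,0,0,0],
])

```text
clock: 4.95
position: [0.5007, 0.3068, -0.0116]
ee_rot: [-0.06, 0.998, -0.001, -0.001]
ft_force: [-0.4, -1.0, -0.6]
width: 0.0854
finger_force: 0.0
```

Run:
```python
from h import *
s,M=state()
P=bot.camera_params('wrist'); im,d=bot.read_camera('wrist')
X=(wpts(d,d>0,P)-s['position'])@M*1e3  # tool frame: z along the fingers
m=(abs(X[:,0])<16)&(abs(X[:,1])>32)&(abs(X[:,1])<60)&(X[:,2]<45)
for sg in(-1,1):
    Y=X[m&(X[:,1]*sg>0)]; h=np.histogram(Y[:,2],bins=range(-90,45,5)); print(sg,h[0],h[1][0])
cv2.imwrite('pics/w3.png',im[100:400,120:520,::-1])
```

```text
t 4.95 p [500.7 306.8 -11.6] yaxis 96.89 z [-0.0027 -0.0014 -1.    ] F [-0.36 -0.96 -0.61] w 85.4 gf 0.0
-1 [ 279  288  335  321  282  271  241  145   18    0    0    0    0    0
   27 1803    0    0    0    0    0    0    0    0    0    0] -90
1 [ 288  269  355  309  297  262  236  145   17    0    0    0    0    0
    5 1578    0    0    0    0    0    0    0    0    0    0] -90
```

View pics/w3.png

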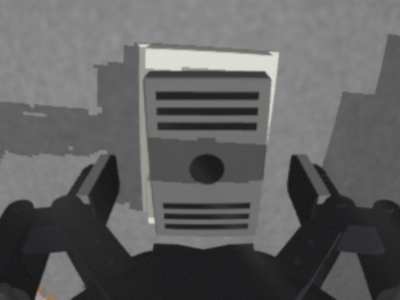

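The open tips measure about 49 mm behind the reported TCP, where 13 mm was expected, so the 36 mm offset is confirmed. The fingers straddle the pad cleanly at (100,190) and (305,190). Continuing down 15 mm.

>>> servo_tool([
  [0,0,0.08,0,0,0],
  [0,0,0.16,0,0,0],
  [0,0,0.16,0,0,0],
  [0,0,0.16,0,0,0],
])

```text
clock: 5.5
position: [0.5021, 0.3075, -0.0257]
ee_rot: [-0.06, 0.998, -0.0, -0.0]
ft_force: [0.0, -0.2, 0.3]
width: 0.0854
finger_force: 0.0
```

>>> servo_tool([
  [0,0,0,0,0,0],
  [0,0,0,0,0,0],
  [0,0,0,0,0,0],
  [0,0,0,0,0,0],
  [0,0,0,0,0,0],
], fingers=-1, force=25)

```text
clock: 6.12
position: [0.5025, 0.3077, -0.0252]
ee_rot: [-0.06, 0.998, 0.0, 0.0]
ft_force: [-0.4, 0.0, 5.2]
width: 0.0595
finger_force: 28.4
```

Run:
```python
from h import *
state()
```

```text
t 6.12 p [502.5 307.7 -25.2] yaxis 96.89 z [ 8.e-04  4.e-04 -1.e+00] F [-0.36  0.01  5.22] w 59.5 gf 28.4
```

Gripped at 59.5 mm. Lift.

>>> servo_tool([
  [0,0,-0.1,0,0,0],
  [0,0,-0.4,0,0,0],
  [0,0,-0.8,0,0,0],
  [0,0,-0.8,0,0,0],
])

```text
clock: 6.62
position: [0.5048, 0.3088, 0.0586]
ee_rot: [-0.06, 0.998, 0.001, 0.003]
ft_force: [0.9, -0.1, -2.8]
width: 0.0594
finger_force: 27.7
```

Run:
```python
from h import *
delta(558.3,-51.8,55,71.8)
P=bot.camera_params('wrist'); im,d=bot.read_camera('wrist')
for q in ['wide_pad','tray']:
    for o in bot.outline_of(q,'wrist')[:1]:
        print(q,o['confidence'],np.round(o['box']),rect(wpts(d,o['region'],P)))
P=bot.camera_params('top'); im,d=bot.read_camera('top')
for q in ['tray']:
    for o in bot.outline_of(q,'top')[:1]:
        X=pts('',d,o['region'],P); print(rect(X),rect(X,.02))
        lip=X[X[:,2]>.020]; print('lip',cv2.minAreaRect((lip[:,:2]*1e3).astype(np.float32)),np.percentile(lip[:,2],95))
        print('floor z',np.median(X[(X[:,2]<.020),2]))
```

```text
t 6.62 p [504.8 308.8  58.6] yaxis 96.89 z [ 0.0061  0.003  -1.    ] F [ 0.89 -0.13 -2.84] w 59.4 gf 27.7
row [-0.099 -3.644  0.029] [0.005 0.007 0.558]
wide_pad 0.67 [324. 262. 140. 174.] ztop 114.9 c 503.8 308.0 size 95.0 60.4 long@6.6 mean [495.1 306.8] n20723
tray 0.65 [ 25. 212.  49. 124.] ztop 17.2 c 558.1 -49.7 size 90.4 128.0 long@-19.1 mean [559.7 -44.4] n3248
ztop 16.6 c 558.0 -52.4 size 89.3 127.7 long@-18.2 mean [557.8 -53. ] n1988 ztop 16.6 c 557.5 -52.7 size 93.0 128.4 long@-18.2 mean [555.9 -52.5] n2626
lip ((557.89404296875, -52.687400817871094), (89.1610107421875, 127.84859466552734), 72.00411987304688) 0.02557299069177315
floor z 0.014661474777132146
```

>>> servo_tool([
  [-0.025,-0.45,0,0,0,0],
  [-0.025,-0.91,0,0,0,0],
  [-0.025,-0.91,0,0,0,0],
])

```text
clock: 7.25
position: [0.5147, 0.2144, 0.0527]
ee_rot: [-0.058, 0.998, -0.001, -0.001]
ft_force: [-0.2, 0.5, -1.1]
width: 0.0592
finger_force: 27.8
```

>>> servo_tool([
  [-0.025,-0.45,0,0,0,0],
  [-0.025,-0.91,0,0,0,0],
  [-0.025,-0.91,0,0,0,0],
])

```text
clock: 7.62
position: [0.5285, 0.1253, 0.0533]
ee_rot: [-0.059, 0.998, -0.0, -0.001]
ft_force: [-1.0, 0.4, -1.3]
width: 0.0596
finger_force: 28.0
```

>>> servo_tool([
  [-0.025,-0.45,0,0,0,0],
  [-0.025,-0.91,0,0,0,0],
  [-0.025,-0.91,0,0,0,0],
])

```text
clock: 8.0
position: [0.5422, 0.036, 0.0537]
ee_rot: [-0.059, 0.998, -0.0, -0.0]
ft_force: [-0.3, 0.1, -1.3]
width: 0.0591
finger_force: 28.1
```

>>> servo_tool([
  [-0.025,-0.45,0,0,0,0.15],
  [-0.025,-0.91,0,0,0,0.35],
  [-0.025,-0.91,0,0,0,0.558],
  [-0.025,-0.91,0,0,0,0.558],
  [-0.025,-0.91,0,0,0,0.558],
])

```text
clock: 8.62
position: [0.5555, -0.0511, 0.0539]
ee_rot: [0.156, 0.988, 0.0, -0.0]
ft_force: [-0.5, -0.9, -0.5]
width: 0.0591
finger_force: 28.1
```

Run:
```python
from h import *
delta(558,-52.3,0,71.8)
P=bot.camera_params('wrist'); im,d=bot.read_camera('wrist')
for q in ['wide_pad','tray']:
    for o in bot.outline_of(q,'wrist')[:1]:
        print(q,o['confidence'],np.round(o['box']),rect(wpts(d,o['region'],P)))
P=bot.camera_params('top'); im,d=bot.read_camera('top')
for q in ['wide_pad']:
    for o in bot.outline_of(q,'top')[:1]:
        print(q,o['confidence'],rect(pts('',d,o['region'],P)))
```

```text
t 8.62 p [555.5 -51.1  53.9] yaxis 72.08 z [-8.e-04  6.e-04 -1.e+00] F [-0.53 -0.9  -0.49] w 59.1 gf 28.1
row [-0.028 -0.003  0.539] [ 0.    -0.001  0.006]
wide_pad 0.57 [322. 261. 139. 174.] ztop 110.2 c 555.4 -51.8 size 60.4 95.6 long@-17.8 mean [546.7 -49.1] n20964
tray 0.66 [325. 152. 132.  46.] ztop 23.6 c 501.8 -33.3 size 89.7 8.7 long@71.2 mean [502.  -33.3] n1562
wide_pad 0.7 ztop 109.1 c 528.7 -44.6 size 59.2 40.6 long@72.0 mean [526.8 -44.9] n588
```

>>> servo_tool([
  [-0.029,0.002,0.3,0,0,0.006],
  [-0.029,0.002,0.55,0,0,0.006],
  [-0.029,0.002,0.66,0,0,0.006],
  [-0.029,0.002,0.69,0,0,0.006],
  [-0.029,0.002,0.69,0,0,0.006],
  [-0.029,0.002,0.69,0,0,0.006],
])

```text
clock: 9.62
position: [0.5595, -0.0536, -0.0135]
ee_rot: [0.161, 0.987, -0.0, 0.001]
ft_force: [-0.4, 0.5, -1.4]
width: 0.0591
finger_force: 28.1
```

Run:
```python
from h import *
delta(558,-52.3,-19,71.8)
P=bot.camera_params('wrist'); im,d=bot.read_camera('wrist')
for q in ['wide_pad','tray']:
    for o in bot.outline_of(q,'wrist')[:1]:
        print(q,o['confidence'],np.round(o['box']),rect(wpts(d,o['region'],P)))
cv2.imwrite('pics/w4.png',im[80:380,120:520,::-1])
```

```text
t 9.62 p [559.5 -53.6 -13.5] yaxis 71.52 z [ 1.9e-03 -3.0e-04 -1.0e+00] F [-0.42  0.49 -1.39] w 59.1 gf 28.1
row [0.018 0.007 0.055] [ 0.     0.002 -0.006]
wide_pad 0.9 [322. 261. 141. 174.] ztop 42.8 c 559.5 -54.4 size 60.5 96.2 long@-18.6 mean [550.5 -51.4] n20963
tray 0.72 [326. 238. 192. 215.] ztop 24.1 c 502.3 -33.7 size 90.0 8.8 long@72.1 mean [502.  -33.5] n3387
```

View pics/w4.png

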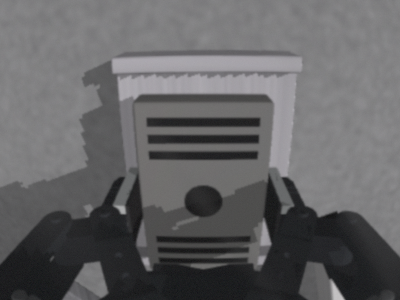

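The pad sits between the lips, nearly centred, with side margins of about 17 and 19 px around (203,200). Lowering the last 5 mm.

>>> servo_tool([
  [0.016,0.01,0.02,0,0,-0.005],
  [0.016,0.01,0.04,0,0,-0.005],
  [0.016,0.01,0.05,0,0,-0.005],
  [0.016,0.01,0.052,0,0,-0.005],
  [0.016,0.01,0.052,0,0,-0.005],
])

```text
clock: 10.4
position: [0.5573, -0.0519, -0.0199]
ee_rot: [0.159, 0.987, 0.0, -0.0]
ft_force: [-1.1, 0.2, 0.4]
width: 0.0594
finger_force: 28.3
```

Run:
```python
from h import *
delta(558,-52.3,-19.5,71.8)
```

```text
t 10.4 p [557.3 -51.9 -19.9] yaxis 71.74 z [-1.e-04  0.e+00 -1.e+00] F [-1.07  0.18  0.37] w 59.4 gf 28.3
row [-0.008 -0.001 -0.004] [-0.    -0.    -0.001]
```

Contact: the load has come off the wrist. Release and rise.

>>> servo_tool([
  [0,0,0,0,0,0],
  [0,0,0,0,0,0],
  [0,0,0,0,0,0],
  [0,0,0,0,0,0],
], fingers=1)

```text
clock: 10.9
position: [0.5573, -0.052, -0.0199]
ee_rot: [0.159, 0.987, -0.0, 0.0]
ft_force: [-0.5, 0.2, 0.2]
width: 0.0853
finger_force: 0.0
```

>>> servo_tool([
  [0,0,-0.2,0,0,0],
  [0,0,-0.55,0,0,0],
  [0,0,-0.55,0,0,0],
  [0,0,-0.55,0,0,0],
])

```text
clock: 11.4
position: [0.5578, -0.052, 0.0361]
ee_rot: [0.159, 0.987, -0.0, 0.001]
ft_force: [-0.4, -1.2, 0.0]
width: 0.0857
finger_force: 0.0
```

>>> servo_tool([
  [0,0,0,0,0,0],
  [0,0,0,0,0,0],
  [0,0,0,0,0,0],
  [0,0,0,0,0,0],
  [0,0,0,0,0,0],
], fingers=-1)

```text
clock: 12.02
position: [0.5573, -0.052, 0.035]
ee_rot: [0.159, 0.987, -0.0, -0.0]
ft_force: [-0.6, -0.1, -0.4]
width: -0.0003
finger_force: 0.0
```

Run:
```python
from h import *
s,M=state()
P=bot.camera_params('wrist'); im,d=bot.read_camera('wrist')
for q in ['wide_pad','tray']:
    for o in bot.outline_of(q,'wrist')[:1]:
        print(q,o['confidence'],np.round(o['box']),rect(wpts(d,o['region'],P),.01))
X=(wpts(d,d>0,P)-s['position'])@M*1e3
m=(abs(X[:,0])<16)&(abs(X[:,1])<12)&(X[:,2]<0); print(np.histogram(X[m,2],bins=range(-70,1,2)))
cv2.imwrite('pics/w5.png',im[80:380,120:520,::-1])
```

```text
t 12.03 p [557.3 -52.   35. ] yaxis 71.74 z [-1.e-04  0.e+00 -1.e+00] F [-0.65 -0.06 -0.45] w -0.3 gf 0.0
wide_pad 0.77 [321. 222. 100. 139.] ztop 36.5 c 556.9 -52.8 size 60.7 95.4 long@-18.1 mean [543.2 -48. ] n10178
tray 0.8 [325. 212. 146. 170.] ztop 18.0 c 547.6 -48.1 size 90.5 104.1 long@-18.2 mean [528.5 -39.3] n7086
(array([  93,  106,  117,  153,  121,   99,  136,   99,   93,  114,  104,
         85,   95,   91,   48,    7,    0,    0,    0,    0,    0,    0,
          0,    0,    0,    0,    0,    0,    0,    0,    0,    0,    0,
        155, 1283]), array([-70, -68, -66, -64, -62, -60, -58, -56, -54, -52, -50, -48, -46,
       -44, -42, -40, -38, -36, -34, -32, -30, -28, -26, -24, -22, -20,
       -18, -16, -14, -12, -10,  -8,  -6,  -4,  -2,   0]))
```

View pics/w5.png

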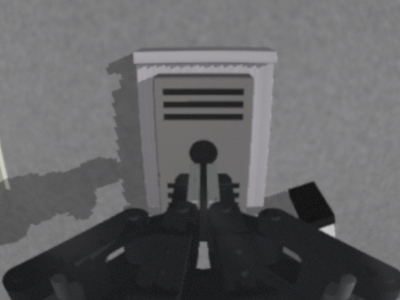

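The pad rests in the tray with its mark at (203,152). It is centred to about 1 mm and stands proud, with its top at 36.5 mm. Now I press with shut fingers; contact should come at a reported z of about 0.

>>> servo_tool([
  [0,0,0.15,0,0,0],
  [0,0,0.28,0,0,0],
  [0,0,0.31,0,0,0],
  [0,0,0.31,0,0,0],
])

```text
clock: 12.68
position: [0.5568, -0.0519, 0.0034]
ee_rot: [0.159, 0.987, 0.0, -0.001]
ft_force: [-0.2, -0.4, 0.7]
width: -0.0001
finger_force: 0.0
```

>>> servo_tool([
  [0,0,0.01,0,0,0],
  [0,0,0.02,0,0,0],
  [0,0,0.03,0,0,0],
  [0,0,0.03,0,0,0],
])

```text
clock: 13.18
position: [0.5573, -0.052, 0.0011]
ee_rot: [0.159, 0.987, -0.0, 0.0]
ft_force: [-0.7, -0.1, 0.9]
width: -0.0004
finger_force: 0.0
```

>>> servo_tool([
  [0,0,0.01,0,0,0],
  [0,0,0.02,0,0,0],
  [0,0,0.02,0,0,0],
])

```text
clock: 13.55
position: [0.5574, -0.052, -0.0008]
ee_rot: [0.159, 0.987, -0.0, 0.0]
ft_force: [0.2, -0.2, 1.9]
width: -0.0002
finger_force: 0.8
```

>>> servo_tool([
  [0,0,0.01,0,0,0],
  [0,0,0.01,0,0,0],
  [0,0,0.01,0,0,0],
])

```text
clock: 13.92
position: [0.5574, -0.052, -0.0018]
ee_rot: [0.159, 0.987, 0.0, 0.0]
ft_force: [0.3, -0.3, 1.8]
width: 0.0002
finger_force: 0.8
```

>>> servo_tool([
  [0,0,0.01,0,0,0],
  [0,0,0.01,0,0,0],
  [0,0,0.01,0,0,0],
])

```text
clock: 14.3
position: [0.5574, -0.052, -0.0028]
ee_rot: [0.159, 0.987, -0.0, 0.0]
ft_force: [0.8, -0.5, 1.9]
width: -0.0002
finger_force: 0.8
```

>>> servo_tool([
  [0,0,0.01,0,0,0],
  [0,0,0.01,0,0,0],
  [0,0,0.01,0,0,0],
])

```text
clock: 14.68
position: [0.5574, -0.052, -0.0039]
ee_rot: [0.159, 0.987, -0.0, 0.0]
ft_force: [1.8, -0.5, 1.0]
width: -0.0002
finger_force: 0.8
```

>>> servo_tool([
  [0,0,0.01,0,0,0],
  [0,0,0.01,0,0,0],
  [0,0,0.01,0,0,0],
])

```text
clock: 15.05
position: [0.5574, -0.052, -0.0048]
ee_rot: [0.159, 0.987, -0.0, 0.0]
ft_force: [0.6, -0.5, 2.5]
width: -0.0002
finger_force: 1.3
```

The force hardly grows while the tips sink, so the pad may be rocking. I'll measure its tilt.

```bash
cat >> h.py <<'E'
def tilt(cam,q,f):
    P=bot.camera_params(cam); im,d=bot.read_camera(cam)
    for o in bot.outline_of(q,cam)[:1]:
        X=f(d,o['region'],P)*1e3; c=np.median(X,0); X=X[np.linalg.norm(X[:,:2]-c[:2],axis=1)<70]
        X=X[abs(X[:,2]-np.median(X[:,2]))<12]
        a=np.radians(-18.2); L=(X[:,:2]-[558,-52.3])@np.array([[np.cos(a),-np.sin(a)],[np.sin(a),np.cos(a)]])
        A=np.c_[L,np.ones(len(L))]
        k=np.ones(len(A),bool)
        for _ in range(4):
            s=np.linalg.lstsq(A[k],X[k,2],rcond=None)[0]; k=abs(A@s-X[:,2])<2
        print(cam,q,'slope x,y deg',np.degrees(s[:2]).round(2),'z@tray centre',s[2].round(2),'n',k.sum(),'range x',np.percentile(L[k,0],[1,99]).round(1),'y',np.percentile(L[k,1],[1,99]).round(1))
    return im,d,P
E
python3 - <<'E'
from h import *
state()
im,d,P=tilt('wrist','wide_pad',wpts)
tilt('scene','wide_pad',lambda d,m,P:pts('',d,m,P))
tilt('top','wide_pad',lambda d,m,P:pts('',d,m,P))
E
```

```text
t 15.05 p [557.4 -52.   -4.8] yaxis 71.74 z [ 2.e-04 -1.e-04 -1.e+00] F [ 0.61 -0.48  2.51] w -0.2 gf 1.3
wrist wide_pad slope x,y deg [-0.07  0.01] z@tray centre 30.81 n 11411 range x [-47.8  19.8] y [-29.9  28.6]
scene wide_pad slope x,y deg [-0.21 -1.57] z@tray centre 29.55 n 547 range x [-45.8  48.5] y [-27.2  32.1]
top wide_pad slope x,y deg [0.08 0.27] z@tray centre 28.64 n 365 range x [-48.4  -8.2] y [-29.   27.3]
```

The pad is level and its top is down to about 30.5 mm, so the stud seems to have given. I'll press 1.5 mm more to be sure, then rise and measure.

>>> servo_tool([
  [0,0,0.008,0,0,0],
  [0,0,0.015,0,0,0],
  [0,0,0.015,0,0,0],
  [0,0,0.015,0,0,0],
])

```text
clock: 15.85
position: [0.5574, -0.052, -0.0062]
ee_rot: [0.159, 0.987, -0.0, 0.0]
ft_force: [-0.4, 0.0, 5.0]
width: -0.0001
finger_force: 2.7
```

>>> servo_tool([
  [0,0,-0.02,0,0,0],
  [0,0,-0.05,0,0,0],
  [0,0,-0.4,0,0,0],
  [0,0,-0.9,0,0,0],
  [0,0,-0.9,0,0,0],
], fingers=-1)

```text
clock: 16.48
position: [0.5603, -0.0525, 0.0883]
ee_rot: [0.159, 0.987, -0.0, 0.004]
ft_force: [-0.0, -0.5, 0.3]
width: 0.0001
finger_force: 0.0
```

Run:
```python
from h import *
delta(492,-258.5,85,69.8)
im,d,P=tilt('wrist','wide_pad',wpts)
for q in ['wide_pad','tray','narrow_pad']:
    for o in bot.outline_of(q,'wrist')[:1]:
        print(q,o['confidence'],np.round(o['box']),rect(wpts(d,o['region'],P)))
```

```text
t 16.48 p [560.3 -52.5  88.3] yaxis 71.74 z [ 0.0072 -0.0014 -1.    ] F [-0.01 -0.5   0.34] w 0.1 gf 0.0
row [ 0.004 -2.17   0.031] [0.001 0.009 0.043]
tray 0.93 [324. 191. 121. 149.] ztop 22.1 c 538.4 -43.2 size 90.2 87.1 long@74.7 mean [502.  -34.3] n1244
narrow_pad 0.92 [108. 201.  52.  70.] ztop 31.1 c 493.3 -257.5 size 45.5 70.8 long@-20.2 mean [ 492.2 -254.5] n2188
```

```bash
cat >> h.py <<'E'
def patch(cam,cx,cy,ang,hx,hy,zlo=.01,zhi=.08):
    P=bot.camera_params(cam); im,d=bot.read_camera(cam)
    X=(wpts if cam=='wrist' else lambda a,b,c:pts('',a,b,c))(d,d>0,P)
    a=np.radians(ang); L=(X[:,:2]*1e3-[cx,cy])@np.array([[np.cos(a),-np.sin(a)],[np.sin(a),np.cos(a)]])
    k=(abs(L[:,0])<hx)&(abs(L[:,1])<hy)&(X[:,2]>zlo)&(X[:,2]<zhi)
    A=np.c_[L[k],np.ones(k.sum())]; s=np.linalg.lstsq(A,X[k,2]*1e3,rcond=None)[0]
    print(cam,'patch slope deg',np.degrees(s[:2]).round(2),'z',s[2].round(2),'n',k.sum(), 'x range',np.percentile(L[k,0],[0,100]).round())
E
python3 - <<'E'
from h import *
patch('wrist',557,-52.6,-18.2,42,24,.02); patch('wrist',557-50*.95,-52.6+50*.312,-18.2,1.5,30)
E
```

```text
wrist patch slope deg [-0.12  0.  ] z 32.2 n 5806 x range [-42.  42.]
wrist patch slope deg [13.9  -0.18] z 16.13 n 263 x range [-1.  1.]
```

>>> servo_tool([
  [0,-0.4,0,0,0,0],
  [0,-0.75,0,0,0,0],
  [0,-0.75,0,0,0,0],
], fingers=1)

```text
clock: 17.2
position: [0.5326, -0.1249, 0.0827]
ee_rot: [0.16, 0.987, -0.0, -0.001]
ft_force: [0.0, 0.4, 0.2]
width: 0.0547
finger_force: 0.0
```

>>> servo_tool([
  [0,-0.4,0,0,0,0],
  [0,-0.75,0,0,0,0],
  [0,-0.75,0,0,0,0],
])

```text
clock: 17.58
position: [0.5097, -0.1954, 0.0831]
ee_rot: [0.16, 0.987, 0.0, -0.0]
ft_force: [0.9, 0.1, -0.1]
width: 0.0853
finger_force: 0.0
```

>>> servo_tool([
  [0.01,-0.4,0,0,0,0.04],
  [0.01,-0.67,0,0,0,0.04],
  [0.01,-0.67,0,0,0,0.04],
  [0.01,-0.67,0,0,0,0.04],
])

```text
clock: 18.08
position: [0.4887, -0.2563, 0.0832]
ee_rot: [0.174, 0.985, 0.0, -0.0]
ft_force: [0.1, -0.1, 1.0]
width: 0.0857
finger_force: 0.0
```

Run:
```python
from h import *
P=bot.camera_params('wrist'); im,d=bot.read_camera('wrist')
for q in ['narrow_pad']:
    for o in bot.outline_of(q,'wrist')[:1]:
        print(q,o['confidence'],np.round(o['box']),rect(wpts(d,o['region'],P)))
delta(492.5,-258,10,69.8)
```

```text
t 18.18 p [ 488.8 -256.3   83.4] yaxis 70.01 z [-1.e-04  7.e-04 -1.e+00] F [-0.73 -0.59  0.82] w 85.4 gf 0.0
row [-0.041 -0.004  0.734] [ 0.001 -0.     0.005]
```

The wide pad is flat, top at 32.2 mm and level. Next I locate the narrow pad by depth.

Run:
```python
from h import *
P=bot.camera_params('wrist'); im,d=bot.read_camera('wrist')
X=wpts(d,d>0,P); k=(X[:,2]>.026)&(X[:,2]<.036)&(np.linalg.norm(X[:,:2]-[.4925,-.258],axis=1)<.05)
print(rect(X[k],.006))
state()
```

```text
ztop 31.2 c 493.2 -258.0 size 44.7 71.3 long@-19.9 mean [ 491.4 -257.3] n4536
t 18.23 p [ 488.7 -256.5   83.4] yaxis 70.01 z [-2.e-04  5.e-04 -1.e+00] F [-0.43  0.46  0.35] w 85.4 gf 0.0
```

>>> servo_tool([
  [-0.046,0,0.3,0,0,0],
  [-0.046,0,0.6,0,0,0],
  [-0.046,0,0.6,0,0,0],
  [-0.046,0,0.6,0,0,0],
])

```text
clock: 18.73
position: [0.4933, -0.2592, 0.0247]
ee_rot: [0.174, 0.985, -0.0, 0.0]
ft_force: [-0.1, -0.8, 0.7]
width: 0.0852
finger_force: 0.0
```

>>> servo_tool([
  [0,0,0.25,0,0,0],
  [0,0,0.4,0,0,0],
  [0,0,0.47,0,0,0],
  [0,0,0.47,0,0,0],
  [0,0,0.47,0,0,0],
])

```text
clock: 19.35
position: [0.4932, -0.2597, -0.0226]
ee_rot: [0.174, 0.985, -0.0, 0.001]
ft_force: [1.1, -0.1, -0.9]
width: 0.0854
finger_force: 0.0
```

>>> servo_tool([
  [0,0,0,0,0,0],
  [0,0,0,0,0,0],
  [0,0,0,0,0,0],
  [0,0,0,0,0,0],
  [0,0,0,0,0,0],
], fingers=-1)

```text
clock: 19.98
position: [0.493, -0.2596, -0.0229]
ee_rot: [0.174, 0.985, -0.0, 0.0]
ft_force: [0.9, 0.8, 5.5]
width: 0.0433
finger_force: 26.9
```

>>> servo_tool([
  [0,0,-0.1,0,0,0],
  [0,0,-0.4,0,0,0],
  [0,0,-0.8,0,0,0],
  [0,0,-0.8,0,0,0],
  [0,0,-0.8,0,0,0],
])

```text
clock: 20.6
position: [0.4924, -0.2591, 0.0563]
ee_rot: [0.174, 0.985, 0.0, -0.0]
ft_force: [0.1, -0.4, -0.2]
width: 0.0435
finger_force: 26.3
```

Run:
```python
from h import *
delta(557.2,-52.5,55,71.9)
P=bot.camera_params('wrist'); im,d=bot.read_camera('wrist')
for q in ['narrow_pad']:
    for o in bot.outline_of(q,'wrist')[:1]:
        print(q,o['confidence'],np.round(o['box']),rect(wpts(d,o['region'],P)))
im,d=bot.read_camera('top');P=bot.camera_params('top')
for q in ['wide_pad','tray']:
    for o in bot.outline_of(q,'top')[:1]:
        print(q,o['confidence'],np.round(o['box']),rect(pts('',d,o['region'],P)))
```

```text
t 20.6 p [ 492.4 -259.1   56.3] yaxis 69.94 z [-3.e-04  2.e-04 -1.e+00] F [ 0.14 -0.37 -0.16] w 43.5 gf 26.3
row [0.1   2.163 0.014] [ 0.    -0.    -0.044]
narrow_pad 0.88 [324. 265. 100. 129.] ztop 110.5 c 491.9 -259.8 size 44.3 70.3 long@-20.1 mean [ 487.3 -258.1] n11283
wide_pad 0.91 [343. 214.  42.  49.] ztop 31.2 c 556.7 -53.4 size 59.9 96.5 long@-18.5 mean [556.1 -53.4] n1255
tray 0.58 [343. 216.  62.  73.] ztop 20.5 c 557.9 -53.0 size 89.2 127.5 long@-18.2 mean [541.5 -50.7] n341
```

>>> servo_tool([
  [0.035,0.4,0,0,0,0],
  [0.035,0.72,0,0,0,0],
  [0.035,0.72,0,0,0,0],
])

```text
clock: 21.22
position: [0.5142, -0.1885, 0.0559]
ee_rot: [0.173, 0.985, 0.0, -0.001]
ft_force: [-0.1, 0.4, -0.8]
width: 0.0433
finger_force: 26.3
```

>>> servo_tool([
  [0.035,0.4,0,0,0,0],
  [0.035,0.72,0,0,0,0],
  [0.035,0.72,0,0,0,0],
])

```text
clock: 21.6
position: [0.5356, -0.1205, 0.0562]
ee_rot: [0.173, 0.985, 0.0, -0.0]
ft_force: [0.0, -0.5, -0.1]
width: 0.0433
finger_force: 26.3
```

>>> servo_tool([
  [0.035,0.4,0.1,0,0,-0.04],
  [0.035,0.72,0.2,0,0,-0.04],
  [0.035,0.72,0.3,0,0,-0.04],
  [0.035,0.72,0.3,0,0,-0.04],
  [0.035,0.72,0.3,0,0,-0.04],
])

```text
clock: 22.22
position: [0.5567, -0.0542, 0.0267]
ee_rot: [0.159, 0.987, -0.0, -0.0]
ft_force: [0.7, -0.6, 0.8]
width: 0.0433
finger_force: 26.3
```

Run:
```python
from h import *
delta(557,-52.8,-1,71.8)
P=bot.camera_params('wrist'); im,d=bot.read_camera('wrist')
for q in ['narrow_pad','wide_pad','tray']:
    for o in bot.outline_of(q,'wrist')[:1]:
        print(q,o['confidence'],np.round(o['box']),rect(wpts(d,o['region'],P)))
X=wpts(d,d>0,P); k=(X[:,2]>.026)&(X[:,2]<.036)&(np.linalg.norm(X[:,:2]-[.557,-.0526],axis=1)<.06); print('wide',rect(X[k],.006))
cv2.imwrite('pics/w6.png',im[80:380,120:520,::-1])
```

```text
t 22.23 p [556.7 -54.2  26.7] yaxis 71.66 z [-1.e-04 -4.e-04 -1.e+00] F [ 0.66 -0.62  0.82] w 43.3 gf 26.3
row [0.002 0.014 0.277] [-0.     0.    -0.003]
narrow_pad 0.89 [322. 266. 101. 132.] ztop 80.8 c 556.7 -54.8 size 44.2 71.2 long@-18.3 mean [551.6 -53.2] n11301
wide_pad 0.74 [ 84. 215.  83. 131.] ztop 14.6 c 490.6 -257.2 size 68.1 112.3 long@-19.6 mean [ 487.5 -251.9] n3758
tray 0.85 [326. 218. 150. 178.] ztop 23.9 c 505.5 -34.5 size 89.9 15.4 long@71.8 mean [502. -34.] n2114
wide ztop 32.6 c 529.0 -36.8 size 77.5 48.9 long@44.1 mean [524.3 -40.7] n4453
```

View pics/w6.png

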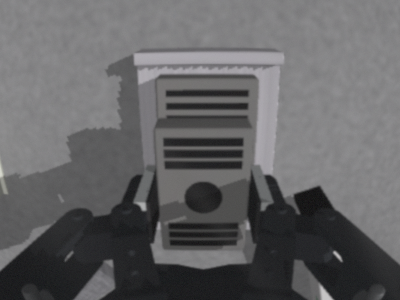

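The narrow pad, mark at (203,197), is over the wide pad and about 2 mm left of its middle. I'll correct that and lower.

>>> servo_tool([
  [0.002,0.018,0.13,0,0,0],
  [0.002,0.018,0.22,0,0,0],
  [0.002,0.018,0.255,0,0,0],
  [0.002,0.018,0.265,0,0,0],
  [0.002,0.018,0.272,0,0,0],
  [0.002,0.018,0.272,0,0,0],
])

```text
clock: 23.18
position: [0.5575, -0.0511, -0.0003]
ee_rot: [0.159, 0.987, -0.0, 0.0]
ft_force: [-0.4, 1.0, -0.8]
width: 0.0437
finger_force: 26.3
```

Run:
```python
from h import *
delta(557,-52.8,-1.5,71.8)
P=bot.camera_params('wrist'); im,d=bot.read_camera('wrist')
for o in bot.outline_of('narrow_pad','wrist')[:1]: print(rect(wpts(d,o['region'],P)))
state()
```

```text
t 23.18 p [ 5.575e+02 -5.110e+01 -3.000e-01] yaxis 71.74 z [ 5.e-04 -1.e-04 -1.e+00] F [-0.41  0.97 -0.83] w 43.7 gf 26.3
row [-0.    -0.018  0.012] [ 0.     0.001 -0.001]
ztop 53.8 c 557.0 -51.7 size 44.4 70.4 long@-18.1 mean [552.5 -50.2] n11308
t 23.27 p [ 5.575e+02 -5.110e+01 -3.000e-01] yaxis 71.74 z [ 5.e-04 -1.e-04 -1.e+00] F [ 0.41 -0.08 -1.27] w 43.0 gf 26.3
```

>>> servo_tool([
  [0,-0.01,0.005,0,0,0],
  [0,-0.01,0.012,0,0,0],
  [0,-0.01,0.012,0,0,0],
  [0,-0.01,0.012,0,0,0],
])

```text
clock: 23.78
position: [0.557, -0.052, -0.0018]
ee_rot: [0.159, 0.987, -0.0, 0.0]
ft_force: [-0.5, -0.9, -0.0]
width: 0.0431
finger_force: 26.4
```

>>> servo_tool([
  [0,0,0.006,0,0,0],
  [0,0,0.006,0,0,0],
  [0,0,0.006,0,0,0],
])

```text
clock: 24.15
position: [0.557, -0.052, -0.0023]
ee_rot: [0.159, 0.987, -0.0, 0.0]
ft_force: [-0.4, -0.5, -0.5]
width: 0.0432
finger_force: 26.5
```

Run:
```python
from h import *
P=bot.camera_params('wrist'); im,d=bot.read_camera('wrist')
for o in bot.outline_of('narrow_pad','wrist')[:1]: print(rect(wpts(d,o['region'],P)))
state()
```

```text
ztop 51.8 c 556.7 -52.6 size 44.4 70.8 long@-18.6 mean [551.9 -51.1] n11340
t 24.25 p [557.  -52.   -2.3] yaxis 71.74 z [ 1.e-04 -1.e-04 -1.e+00] F [-0.28 -0.25  0.15] w 43.3 gf 26.5
```

At contact height. Release, rise, shut and check.

>>> servo_tool([
  [0,0,0,0,0,0],
  [0,0,0,0,0,0],
  [0,0,0,0,0,0],
  [0,0,0,0,0,0],
], fingers=1)

```text
clock: 24.75
position: [0.5569, -0.052, -0.0025]
ee_rot: [0.159, 0.987, 0.0, -0.0]
ft_force: [-0.7, 1.0, 0.5]
width: 0.0852
finger_force: 0.0
```

>>> servo_tool([
  [0,0,-0.2,0,0,0],
  [0,0,-0.55,0,0,0],
  [0,0,-0.55,0,0,0],
  [0,0,-0.55,0,0,0],
])

```text
clock: 25.25
position: [0.5574, -0.0521, 0.0536]
ee_rot: [0.159, 0.987, -0.0, 0.001]
ft_force: [-0.1, 0.6, -0.6]
width: 0.0853
finger_force: 0.0
```

>>> servo_tool([
  [0,0,0,0,0,0],
  [0,0,0,0,0,0],
  [0,0,0,0,0,0],
  [0,0,0,0,0,0],
  [0,0,0,0,0,0],
], fingers=-1)

```text
clock: 25.88
position: [0.5569, -0.052, 0.0525]
ee_rot: [0.159, 0.987, -0.0, -0.0]
ft_force: [0.7, 0.3, 0.3]
width: 0.0002
finger_force: 0.0
```

Run:
```python
from h import *
patch('wrist',557,-52.6,-18.2,30,18,.04,.065)
P=bot.camera_params('wrist'); im,d=bot.read_camera('wrist')
for o in bot.outline_of('narrow_pad','wrist')[:1]: print(rect(wpts(d,o['region'],P),.006))
delta(557,-52.6,20,71.8)
cv2.imwrite('pics/w7.png',im[80:380,120:520,::-1])
```

```text
wrist patch slope deg [-0.27 -0.01] z 51.89 n 3622 x range [-30.  19.]
ztop 52.3 c 551.7 -51.1 size 44.3 60.8 long@-19.1 mean [545.5 -49. ] n5308
t 26.02 p [557.  -52.   52.6] yaxis 71.74 z [ 0. -0. -1.] F [ 0.77 -0.54  0.26] w 0.1 gf 0.0
row [-0.002 -0.006  0.326] [-0.     0.    -0.001]
```

View pics/w7.png

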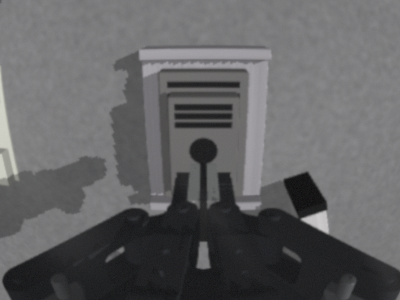

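The narrow pad lies level and centred on the wide pad, mark at (203,150), with its top at about 52 mm. Pressing.

>>> servo_tool([
  [0,-0.005,0.18,0,0,0],
  [0,-0.005,0.32,0,0,0],
  [0,-0.005,0.355,0,0,0],
  [0,-0.005,0.355,0,0,0],
])

```text
clock: 26.52
position: [0.5562, -0.0524, 0.0164]
ee_rot: [0.159, 0.987, 0.0, -0.001]
ft_force: [-0.1, -0.6, -0.2]
width: 0.0001
finger_force: 0.0
```

>>> servo_tool([
  [0,0,0.01,0,0,0],
  [0,0,0.02,0,0,0],
  [0,0,0.02,0,0,0],
  [0,0,0.02,0,0,0],
])

```text
clock: 27.02
position: [0.5572, -0.0526, 0.0155]
ee_rot: [0.159, 0.987, -0.0, 0.0]
ft_force: [0.9, -0.1, 0.6]
width: 0.0003
finger_force: 0.5
```

>>> servo_tool([
  [0,0,0.01,0,0,0],
  [0,0,0.02,0,0,0],
  [0,0,0.02,0,0,0],
  [0,0,0.02,0,0,0],
])

```text
clock: 27.52
position: [0.5571, -0.0525, 0.0133]
ee_rot: [0.159, 0.987, -0.0, 0.0]
ft_force: [3.1, 0.3, 1.4]
width: 0.0
finger_force: 1.2
```

>>> servo_tool([
  [0,0,0.01,0,0,0],
  [0,0,0.02,0,0,0],
  [0,0,0.02,0,0,0],
  [0,0,0.02,0,0,0],
])

```text
clock: 28.02
position: [0.5567, -0.0525, 0.011]
ee_rot: [0.159, 0.987, -0.0, -0.0]
ft_force: [1.5, -0.6, 2.2]
width: 0.0004
finger_force: 1.2
```

>>> servo_tool([
  [0,0,0.01,0,0,0],
  [0,0,0.01,0,0,0],
  [0,0,0.01,0,0,0],
])

```text
clock: 28.4
position: [0.5568, -0.0524, 0.0102]
ee_rot: [0.159, 0.987, 0.0, -0.0]
ft_force: [1.1, 0.4, 4.2]
width: 0.0001
finger_force: 2.0
```

>>> servo_tool([
  [0,0,0.005,0,0,0],
  [0,0,0.01,0,0,0],
  [0,0,0.01,0,0,0],
  [0,0,0.01,0,0,0],
])

```text
clock: 28.9
position: [0.5568, -0.0525, 0.0093]
ee_rot: [0.159, 0.987, -0.0, 0.0]
ft_force: [0.9, 0.1, 5.9]
width: 0.0
finger_force: 2.9
```

>>> servo_tool([
  [0,0,-0.02,0,0,0],
  [0,0,-0.05,0,0,0],
  [0,0,-0.4,0,0,0],
  [0,0,-0.9,0,0,0],
  [0,0,-0.9,0,0,0],
  [0,0,-0.9,0,0,0],
])

```text
clock: 29.65
position: [0.5562, -0.0523, 0.0984]
ee_rot: [0.159, 0.987, 0.0, -0.001]
ft_force: [-0.8, 0.5, -1.0]
width: -0.0002
finger_force: 0.0
```

Run:
```python
from h import *
patch('wrist',557,-52.6,-18.2,30,18,.04,.065)
for x in(-41,41):
  patch('wrist',557+x*.95,-52.6-x*.312,-18.2,4,20,.02,.04)
P=bot.camera_params('wrist'); im,d=bot.read_camera('wrist')
for q in ['narrow_pad','wide_pad']:
  for o in bot.outline_of(q,'wrist')[:1]: print(q,rect(wpts(d,o['region'],P),.006))
state()
cv2.imwrite('pics/w8.png',im[80:380,120:520,::-1])
```

```text
wrist patch slope deg [-0.13 -0.05] z 47.96 n 3270 x range [-30.  30.]
wrist patch slope deg [1.27 0.36] z 32.02 n 499 x range [-4.  4.]
wrist patch slope deg [-8.12  0.44] z 31.99 n 54 x range [1. 4.]
narrow_pad ztop 48.3 c 556.1 -52.6 size 44.7 69.3 long@-18.3 mean [553.7 -51.7] n4634
wide_pad ztop 32.2 c 557.2 -52.6 size 59.6 95.5 long@-17.9 mean [543.6 -48.2] n2481
t 29.95 p [556.  -52.3  97.9] yaxis 71.74 z [-2.1e-03  4.0e-04 -1.0e+00] F [0.63 0.12 0.21] w 0.1 gf 0.0
```

View pics/w8.png

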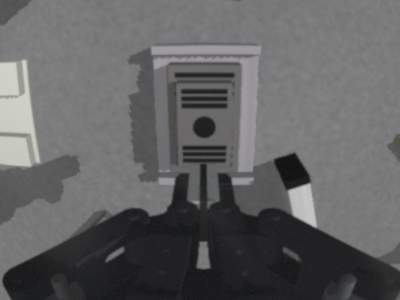

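Both pads are flat, level and centred: the tops are at 32.1 and 48.0 mm, and the marks are aligned at (204,127). The robot is clear of everything, so I'm handing in.

```bash
python3 -c "
from workcell import bot
print(bot.job_done())"
```

```text
the job is handed in; nothing more can be done
None
```

The stack is built and handed in: the wide pad was laid in the tray and pressed flat first, then the narrow pad centrally on top and pressed flat, and both measure level and centred to about 1 mm, at about 30 s of the 64 s limit.

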